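Fit the sensor on a drilling fixture and hold its swing guard at dead centre

ROBOT

A 6-joint arm with a two-finger parallel gripper is mounted at the origin on the work surface. World frame = base frame: x ahead of the robot, y to its left, z up, the work surface at z = 0. Lengths are in m, angles in rad, forces in N, time in s.
With the tool pointing down it reaches from about 0.35 to 0.85 m from the base axis. Payload 8.1 kg.
Tool frame: the origin (TCP) lies between the finger pads; the fingertips stand 14 mm ahead of it and the grasp point (between the pads) lies 5 mm behind it (robot.tip_reach is the z of the fingertips in the tool frame, in m); z points along the fingers, y is the line along which they close (so a half turn about z gives the same grasp; the last joint's range is limited). The gripper opens to 93 mm and grips with 3 to 60 N. Pads are 15 mm wide; open, the fingers measure 128 mm over their backs; the gripper's body (75 mm by 188 mm) begins 65 mm behind the grasp point.
Start: joints at [-1.361, 0.13, 1.488, -0, 1.523, -0.085], TCP at [0.174, -0.574, 0.233] pointing down, gripper open.
Joint ranges: [-2.96, 2.96], [-0.89, 2.26], [0.02, 2.5], [-1.34, 4.48], [0, 2.73], [-2.66, 2.66]. Speed limits (rad/s): [2.39, 2.39, 2.79, 3.14, 3.14, 3.14].

INTERFACE

Orientations are given as a rotation vector (axis times angle).
In Python, from plant import robot gives the robot as it stands. The module is installed in compiled form; this text tells all that it offers.
- The arm moves only by the shell command python3 -m handwheel 'ROWS' [FORCE]. ROWS is JSON, a list of rows, each a list of 7 numbers: the closure, from -1 (fully open) to 1 (shut), then the shift along the tool's x, y, z each as a share of 100 cm, from -1 to 1, then the turn, a rotation vector about the tool's x, y, z each as a share of 180 degrees, from -1 to 1. In form: [[grip, tx, ty, tz, rx, ry, rz], ...]. A call has 1 to 20 rows; each row is the pose to reach, as a shift and turn from the pose commanded when the call began, along the tool's axes at that moment, turning the shorter way round; what a row does not reach only later rows make up. A row lasts 1/8 s, in which the tool goes at most 62.5 mm and 10.7 degrees, less where a joint would pass 70% of its speed; a pose out of reach is approached as far as the arm can. A call with a number of a shift or a turn outside -1 to 1 is refused whole. A call with a gripper value outside its range is refused whole. The fingers move at their own pace and stop on an object; FORCE is the grip in N (left out, the last holds). Time passes only in rows, so rows that repeat a pose let the fingers close. It gives the time, the measured TCP pose, the force, the opening and the grip force at its end, in the units of the state.
- robot.read_state(): the state, without advancing time (a new reading comes with each control period).
- robot.read_camera(name): name is "side" or "top" or "wrist"; returns a dict with "frame" (420x560x3 uint8, red, green, blue), "fx", "fy", "cx", "cy" (pixels), "rvec" (rotation vector, rad) and "tvec" (3), from world to camera coordinates, as OpenCV has them; the wrist camera has in their place "T_tool_cam" (4x4, takes a point from camera to tool coordinates, whose origin is the TCP and whose axes are the flange's). Camera axes: x right, y down, z forward; pixel columns grow to the right and rows downward; lengths in m; the calibration is good to about 2 mm. A picture is of the moment at which its call begins: read the wrist's pose just before it. There is no depth.
- robot.close_job(): hands the job in; it is judged then, once.
Trained networks look in a picture, given as the dict that the camera call returned (one of the last four; its "shot" number tells which), for a name from the list of things; names that differ only in an ending like _2 or _b are one class to them, and where a whole thing is asked for, a point or a joint stands for the part that bears it (a point fixed in the world has none). Each returns a list of dicts, best first, with "conf" (0 to 1); they miss things now and then, are a little off and sometimes report something else, mostly with a low value. They report only what shows in the picture. A call takes as long as a camera call. They do not tell look-alikes from the thing itself.
- robot.regions_of(picture, name): "mask" (420x560 bool, what is visible of it) and "rect" ([left, top, right, bottom] in pixels, round what is visible of it).
The state is a dict: "t": time; "q": joint angles; "dq": joint speeds; "joint_torque": joint torques, N m; "tool_pos": TCP position; "orientation": TCP orientation; "force": force on the tool from outside, world axes, zero at the start; "wrist_torque": the same for the moment, N m; "opening": finger opening in m; "gripper_force": force on a finger pad.
Only numpy, scipy, OpenCV 4.12 (cv2) and the standard library are available. Lean on these libraries where they do the work, as an engineer would, in place of code of your own. Each camera call takes 0.05 s, during which the arm holds its last target. There are 200 camera calls.

TASK

The guard switch on this drilling fixture is to be adjusted: slide the sensor carrier onto the fixture's rail from its open end, barrel towards the guard, until the spring detent holds it at the end stop, and let go of it. Then take the swing guard by its bar, bring it up to its balance point, standing upright, and finish while holding it still there in the gripper; it must not go over to the far side. Leave the oil can, the spanner and the vee-block alone.

Things in the scene. Friction and masses are not known exactly. Their poses are not given: they have to be found in the camera images.
- fixture: Green drilling fixture, fixed to the bench. Origin: on the bench under the base plate's middle (150 mm in x; y -165 to +180; 20 mm thick). z up. A straight T-rail runs along y on its +y half; the swing guard stands on its -y half. Four thin rest posts, tops 112 mm above the bench, at x -50 and +50, y -125 and -35 mm.
- rail_mouth (a point): Open +y end of the rail (rounded in plan), on the centre line of its top face, 42 mm above the bench; axes as the fixture's. Steel head 28 mm wide, 8 mm thick (underside 34 mm above the bench) on a stem 12 mm wide. It runs 126 mm towards fixture -y to a dark end stop whose top is 50 mm above the bench.
- rail_home (a point): Seat on the rail's top face, 42 mm above the bench, 100 mm from rail_mouth along fixture -y, 145 mm from flap_hinge along +y; the brass detent ball stands 2.2 mm out here. A seated carrier's origin is 17 mm straight below (25 mm above the bench), axes as the fixture's; against the end stop it stands 1 mm further to -y and is still seated.
- detent (a joint): Spring ball in the rail, m: 0 standing out fully (free, or snapped into the carrier's pocket), about 0.002 while the carrier's roof presses it down. It pushes up with 1 N to 2 N; riding over it takes only a few N along the rail.
- carrier: Loose sensor carrier, 0.3 kg. Origin: centre of its underside; starts upright on the bench. Aluminium foot 45 (x) x 50 (y) x 24 mm high with a C-channel along y: 33 mm wide from 6 to 17 mm above the underside, a 17 mm gap between lips below. It goes on the rail only from the open end, with 2.5 mm play each side, 3 mm in height: feed it with its origin 26.5 mm above the bench.
- carrier_grip (a point): Where to grip the carrier: middle of its grey block, 50 mm above the underside, above the origin; axes as the carrier's. The block is 34 (x) x 44 (y) mm and reaches from 24 to 66 mm above the underside; grip it by its 34 mm width.
- carrier_nose (a point): White end of the steel sensor barrel (18 mm diameter, 26 mm at its brass nut) that sticks out of the block: 50 mm from the carrier's origin along its -y, 49 mm above the underside. It must point along fixture -y, towards the guard.
- flap (a joint): Swing guard, rad. 0: resting on its stop, leaning 0.6 rad from upright towards fixture -x. 0.6: upright, its balance point. 1.2: fallen over to the far stop, leaning to fixture +x. It pivots freely and falls from balance either way if not held. About 0.4 kg.
- flap_hinge (a point): Middle of the guard's hinge axis, 50 mm above the bench; the axis runs along fixture y. Axes as the fixture's. The guard is an aluminium plate, 130 mm wide, 6 mm thick, reaching to 100 mm from the hinge, with the handle bar beyond it.
- flap_bar (a point): Middle of the guard's handle: dark round bar, 12 mm diameter, 110 mm long along the guard's y (hinge direction), 140 mm from the hinge axis; 166 mm above the bench at rest, 190 mm upright. Two stubs 50 mm either side carry it, leaving a window 90 mm wide, 34 mm high below. Pinched across (fingers closing along fixture x) it can turn between the fingers.
- oilcan: Bystander: green oil can, 60 mm diameter, 150 mm high, standing. Origin: centre of its underside.
- spanner: Bystander: steel spanner, 180 mm long, lying flat along its x. Origin: middle of its underside.
- veeblock: Bystander: dark steel vee-block, 70 x 50 x 48 mm. Origin: centre of its underside.
Not all that is in view belongs to the job. Leave any green or purple look-alike of the carrier alone.

How it is judged:
On the way, in this order (a step that is already met when the one before it is completed fails the run):
1. The carrier is on the rail, barrel towards the guard, snapped into the detent and let go, the guard not yet raised (y of carrier in the frame of rail_home between -0.004 and 0.004 m and x of carrier in the frame of rail_home between -0.006 and 0.006 m and z of carrier in the frame of rail_home between -0.019 and -0.012 m and y of carrier_nose in the frame of rail_home below -0.04 m and value of joint detent below 0.0008 m and contact force between the fingers and carrier below 0.1 N and value of joint flap below 0.3 rad), for 0.2 s.
2. The gripper holds the guard still at its balance point (value of joint flap between 0.51 and 0.69 rad and velocity of joint flap between -0.05 and 0.05 rad/s and contact force between the fingers and flap above 1 N), for 0.3 s.
At the end, for the whole second after the job is handed in: The guard is within 0.09 rad (5 degrees) of upright, still (under 0.05 rad/s) and held by the fingers with more than 1 N; the carrier sits on the rail within 4 mm of its seat with the detent ball snapped in, barrel towards the guard, untouched by the fingers and not propping the guard (all of step 2 and y of carrier in the frame of rail_home between -0.004 and 0.004 m and x of carrier in the frame of rail_home between -0.006 and 0.006 m and z of carrier in the frame of rail_home between -0.019 and -0.012 m and y of carrier_nose in the frame of rail_home below -0.04 m and value of joint detent below 0.0008 m and contact force between the fingers and carrier below 0.1 N and contact force between carrier and flap below 0.1 N); the arm keeps its last pose, push and grip.
It fails at once if the guard went over to the far side (more than 0.3 rad past upright) (value of joint flap above 0.9 rad).
It fails at once if the oil can was disturbed (moved more than 30 mm) (distance of oilcan from where it was at the start of the episode above 0.03 m).
It fails at once if the spanner was disturbed (moved more than 30 mm) (distance of spanner from where it was at the start of the episode above 0.03 m).
It fails at once if the vee-block was disturbed (moved more than 30 mm) (distance of veeblock from where it was at the start of the episode above 0.03 m).
It also fails if it takes over 48 s, if anything falls off the work surface, if the arm or the gripper's body presses on something with over 40 N, if the wrist force passes 120 N, or if a joint passes its speed limit or range.

## Working session

There is one attempt and no reset: what is moved stays moved. The work goes in short steps, Python scripts to look and compute and a shell command to move; the robot and the scene stay as the last step left them, time stands still between calls to the robot, and variables do not carry over. Pictures are saved under pics/ and viewed, at most 10 in all, crops included, and the job is handed in when it is done.

```bash
mkdir -p pics; cat > h.py <<'E'
import numpy as np, cv2
from plant import robot
from scipy.spatial.transform import Rotation as R
def Tcam(p, st=None):
    "world->cam R,t"
    if "rvec" in p:
        return cv2.Rodrigues(np.array(p["rvec"],float))[0], np.array(p["tvec"],float).ravel()
    T=np.eye(4); T[:3,:3]=R.from_rotvec(st["orientation"]).as_matrix(); T[:3,3]=st["tool_pos"]
    W=np.linalg.inv(T@np.array(p["T_tool_cam"])); return W[:3,:3],W[:3,3]
def ray(p,uv,st=None):
    A,t=Tcam(p,st); d=A.T@np.array([(uv[0]-p["cx"])/p["fx"],(uv[1]-p["cy"])/p["fy"],1.]); return -A.T@t,d
def onz(p,uv,z,st=None):
    o,d=ray(p,uv,st); return o+d*(z-o[2])/d[2]
def proj(p,X,st=None):
    A,t=Tcam(p,st); c=np.atleast_2d(X)@A.T+t; return np.c_[c[:,0]/c[:,2]*p["fx"]+p["cx"],c[:,1]/c[:,2]*p["fy"]+p["cy"]]
def meet(r1,r2):
    (o1,d1),(o2,d2)=r1,r2; s=np.linalg.lstsq(np.c_[d1,-d2],o2-o1,rcond=None)[0]
    a,b=o1+s[0]*d1,o2+s[1]*d2; return (a+b)/2,np.linalg.norm(a-b)
def cen(m): return np.argwhere(m).mean(0)[::-1]
def save(p,n): cv2.imwrite("pics/"+n,p["frame"][:,:,::-1])
E
python3 - <<'E'
from h import *
for n in ("top","side"):
    p=robot.read_camera(n); save(p,n+"1.png")
    A,t=Tcam(p); print(n,"cam at",(-A.T@t).round(3),p["fx"])
    for k in ("fixture","carrier","flap","oilcan","spanner","veeblock"):
        for r in robot.regions_of(p,k)[:3]:
            c=cen(r["mask"]); print(k,round(r["conf"],2),c.round(),r["rect"],onz(p,c,0.03).round(3))
E
```

```text
top cam at [ 0.441 -0.016  1.437] 545.8917255923016
fixture 0.89 [275. 199.] [202.0, 161.0, 347.0, 238.9] [ 0.589 -0.012  0.03 ]
carrier 0.86 [167. 228.] [148.3, 217.3, 185.2, 241.7] [0.507 0.262 0.03 ]
carrier 0.63 [116. 221.] [104.8, 210.2, 128.0, 236.7] [0.52  0.395 0.03 ]
carrier 0.63 [186. 273.] [179.8, 258.8, 199.6, 286.0] [0.392 0.209 0.03 ]
flap 0.62 [307. 216.] [280.4, 196.1, 332.2, 235.2] [ 0.548 -0.096  0.03 ]
flap 0.38 [167. 228.] [154.5, 220.0, 181.3, 240.7] [0.506 0.263 0.03 ]
oilcan 0.96 [432. 218.] [412.2, 203.7, 453.8, 233.6] [ 0.551 -0.422  0.03 ]
oilcan 0.43 [168. 228.] [151.0, 220.4, 182.3, 241.3] [0.507 0.261 0.03 ]
oilcan 0.39 [274. 199.] [202.5, 161.8, 343.7, 236.7] [ 0.589 -0.011  0.03 ]
spanner 0.96 [307. 287.] [300.2, 253.4, 317.0, 316.8] [ 0.366 -0.1    0.03 ]
veeblock 0.72 [169. 147.] [158.1, 131.4, 185.2, 162.2] [0.717 0.267 0.03 ]
side cam at [0.447 0.862 0.762] 432.0113887944207
fixture 0.9 [273. 240.] [222.4, 168.1, 323.5, 295.4] [0.589 0.02  0.03 ]
carrier 0.89 [274. 375.] [256.9, 352.7, 301.4, 395.9] [0.521 0.401 0.03 ]
carrier 0.87 [344. 357.] [324.7, 339.0, 369.2, 376.7] [0.392 0.341 0.03 ]
carrier 0.8 [290. 320.] [277.9, 295.8, 304.5, 342.0] [0.509 0.269 0.03 ]
flap 0.89 [297. 195.] [275.1, 167.1, 316.6, 219.5] [ 0.551 -0.195  0.03 ]
oilcan 0.62 [307. 148.] [297.1, 122.0, 317.6, 174.1] [ 0.554 -0.487  0.03 ]
spanner 0.9 [356. 229.] [316.9, 224.0, 386.7, 236.3] [ 0.376 -0.062  0.03 ]
veeblock 0.85 [193. 311.] [169.8, 297.4, 211.1, 327.6] [0.718 0.282 0.03 ]
```

```bash
python3 -c "
import cv2,numpy as np
a=cv2.imread('pics/top1.png');b=cv2.imread('pics/side1.png')
cv2.imwrite('pics/a.png',cv2.resize(a,(784,588),interpolation=cv2.INTER_CUBIC));cv2.imwrite('pics/b.png',cv2.resize(b,(784,588),interpolation=cv2.INTER_CUBIC))"
```

```text
(no output)
```

View pics/a.png

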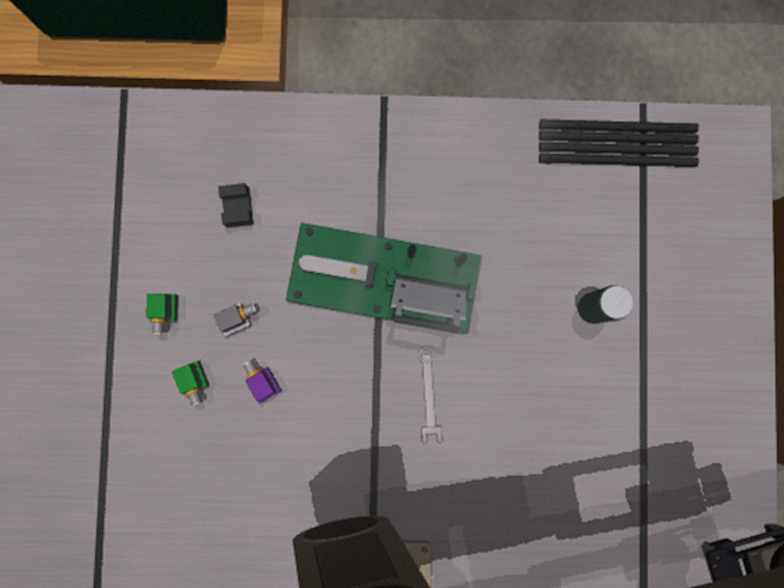

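View pics/b.png

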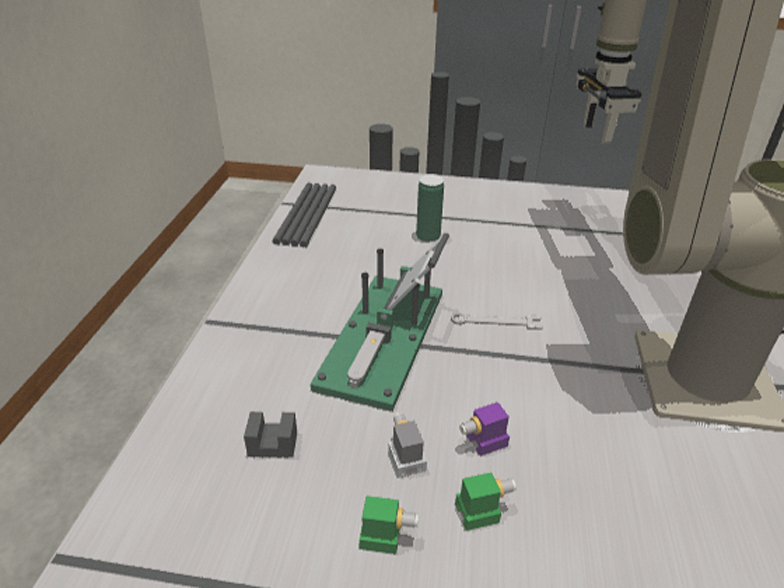

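The top view shows the grey carrier at about (167,228) in camera pixels, with its barrel pointing right and slightly up. The rail mouth is near (216,188), the end stop near (265,196), and the guard bar on the lower side of the guard. In the side view the grey carrier is at (290,320), and the green and purple ones are look-alikes.

```bash
python3 - <<'E'
from h import *
st=robot.read_state(); print(R.from_rotvec(st["orientation"]).as_matrix().round(3),st["tool_pos"])
p=robot.read_camera("wrist");print(np.array(p["T_tool_cam"]).round(3),p["fx"])
A=R.from_rotvec(st["orientation"]).as_matrix()
print((A.T@(np.array([.50,.15,.36])-st["tool_pos"])).round(3))
E
```

```text
[[ 0.957  0.291  0.   ]
 [ 0.291 -0.957  0.   ]
 [ 0.    -0.    -1.   ]] [ 0.17436238 -0.57410275  0.23267277]
[[-0.    -0.97  -0.243  0.067]
 [ 1.    -0.001  0.001  0.001]
 [-0.001 -0.243  0.97  -0.151]
 [ 0.     0.     0.     1.   ]] 315.9734042407958
[ 0.522 -0.598 -0.127]
```

```bash
python3 -m handwheel '[[-1,0.566,-0.637,-0.1,0,0,-0.45],[-1,0.566,-0.637,-0.1,0,0,-0.45],[-1,0.566,-0.637,-0.1,0,0,-0.45],[-1,0.566,-0.637,-0.1,0,0,-0.45],[-1,0.566,-0.637,-0.1,0,0,-0.45],[-1,0.566,-0.637,-0.1,0,0,-0.45],[-1,0.566,-0.637,-0.1,0,0,-0.45],[-1,0.566,-0.637,-0.1,0,0,-0.45],[-1,0.566,-0.637,-0.1,0,0,-0.45],[-1,0.566,-0.637,-0.1,0,0,-0.45],[-1,0.566,-0.637,-0.1,0,0,-0.45],[-1,0.566,-0.637,-0.1,0,0,-0.45],[-1,0.566,-0.637,-0.1,0,0,-0.45],[-1,0.566,-0.637,-0.1,0,0,-0.45],[-1,0.566,-0.637,-0.1,0,0,-0.45],[-1,0.566,-0.637,-0.1,0,0,-0.45],[-1,0.566,-0.637,-0.1,0,0,-0.45]]' 20
python3 - <<'E'
from h import *
st=robot.read_state(); p=robot.read_camera("wrist"); save(p,"w1.png")
print(st["t"],st["tool_pos"],R.from_rotvec(st["orientation"]).as_matrix().round(3),st["q"])
import pickle; pickle.dump((p,st),open("w1.pkl","wb"))
for k in ("fixture","carrier","carrier_grip","carrier_nose","flap","flap_bar","rail_mouth"):
    try:
        for r in robot.regions_of(p,k)[:3]: c=cen(r["mask"]); print(k,round(r["conf"],2),c.round(),r["rect"],onz(p,c,0.03,st).round(3))
    except Exception as e: print(k,e)
cv2.imwrite("pics/w1b.png",cv2.resize(p["frame"][:,:,::-1],(800,600),interpolation=cv2.INTER_CUBIC))
E
```

```text
t: 2.88
tool_pos: [0.5307, 0.1988, 0.3328]
orientation: [2.065, 2.368, 0.0]
force: [0.9, -0.0, 0.2]
opening: 0.0931
gripper_force: 0.0
2.875 [0.53065583 0.19878721 0.33283066] [[-0.136  0.991  0.   ]
 [ 0.991  0.136 -0.   ]
 [-0.     0.    -1.   ]] [ 2.68078299e-01  2.04631912e-02  1.42301738e+00 -2.01500928e-04
  1.69794322e+00  1.31558325e-01]
carrier 0.98 [267. 132.] [245.9, 105.5, 283.7, 164.8] [0.509 0.26  0.03 ]
carrier 0.91 [178. 158.] [150.6, 136.5, 207.6, 180.5] [0.389 0.208 0.03 ]
carrier 0.82 [288.  24.] [249.6, 4.0, 314.9, 54.4] [0.518 0.398 0.03 ]
carrier_grip 0.74 [178. 157.] [149.7, 136.3, 209.2, 180.6] [0.389 0.208 0.03 ]
carrier_grip 0.68 [267. 131.] [244.1, 101.7, 288.2, 164.9] [0.51  0.261 0.03 ]
carrier_grip 0.64 [289.  24.] [255.6, 1.0, 315.5, 55.8] [0.519 0.399 0.03 ]
carrier_nose 0.93 [288.  24.] [253.3, 0.0, 318.0, 52.1] [0.519 0.398 0.03 ]
carrier_nose 0.78 [267. 132.] [248.3, 107.6, 284.1, 159.3] [0.509 0.26  0.03 ]
carrier_nose 0.76 [185.  60.] [148.1, 32.5, 216.1, 86.2] [0.389 0.338 0.03 ]
flap 0.61 [302. 277.] [226.7, 195.7, 374.1, 377.1] [0.591 0.048 0.03 ]
flap 0.57 [275. 349.] [232.8, 329.7, 299.1, 376.9] [ 0.567 -0.087  0.03 ]
flap_bar 0.89 [275. 350.] [231.7, 329.8, 299.2, 376.2] [ 0.567 -0.088  0.03 ]
rail_mouth 0.84 [302. 277.] [228.0, 196.4, 373.9, 378.3] [0.591 0.05  0.03 ]
```

View pics/w1b.png

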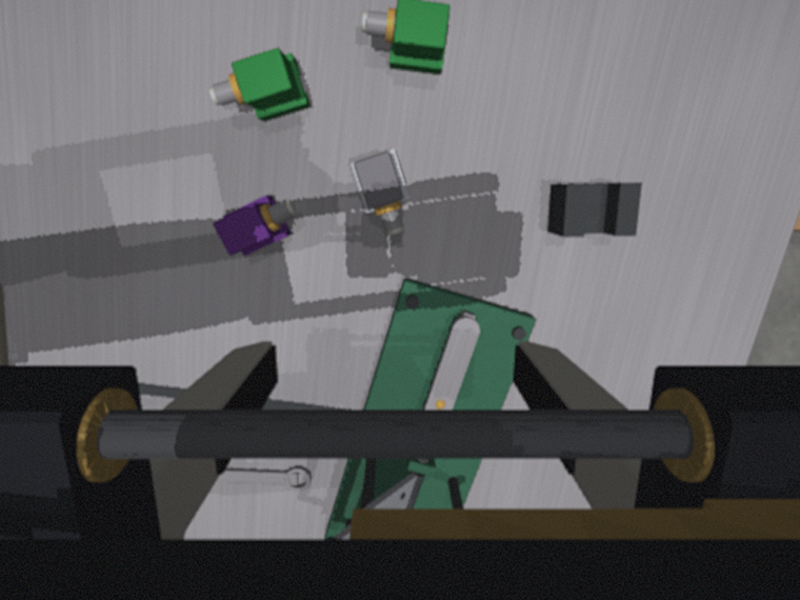

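The wrist view shows the grey carrier at (267,132) with its nose near (272,157). The rail runs from its mouth at (326,224) to the detent at (307,284). The purple look-alike sits along the line the fingers close on, so I'll go in with the gripper only partly open.

```bash
python3 -m handwheel '[[-0.4,0.066,-0.016,0.14,0,0,-0.09],[-0.4,0.066,-0.016,0.14,0,0,-0.09],[-0.4,0.066,-0.016,0.14,0,0,-0.09],[-0.4,0.066,-0.016,0.14,0,0,-0.09],[-0.4,0.066,-0.016,0.14,0,0,-0.09]]' 20
cat > rect.py <<'E'
from h import *
import pickle
def rect(p,st,z,x0,y0,w=.12,s=3.3):
    "rectified patch: up=+x world, left=+y, centred x0,y0, side w, s px per mm"
    n=int(w*1000*s); W=np.array([[x0+w/2,y0+w/2,z],[x0+w/2,y0-w/2,z],[x0-w/2,y0-w/2,z],[x0-w/2,y0+w/2,z]])
    H=cv2.getPerspectiveTransform(proj(p,W,st).astype(np.float32),np.float32([[0,0],[n,0],[n,n],[0,n]]))
    im=cv2.warpPerspective(p["frame"][:,:,::-1],H,(n,n),flags=cv2.INTER_CUBIC)
    for k in range(-5,6):
        c=int(n/2+k*10*s); cv2.line(im,(c,0),(c,6 if k else n),(0,0,255),1); cv2.line(im,(0,c),(6 if k else n,c),(0,0,255),1)
    return im
E
python3 - <<'E'
from rect import *
st=robot.read_state(); p=robot.read_camera("wrist"); save(p,"w2.png"); pickle.dump((p,st),open("w2.pkl","wb"))
print(st["t"],st["tool_pos"],R.from_rotvec(st["orientation"]).as_matrix().round(3))
p1,s1=pickle.load(open("w1.pkl","rb"))
c=[]
for q,s in ((p,st),): 
    for r in robot.regions_of(q,"carrier")[:3]: cc=cen(r["mask"]);print(r["conf"],cc,onz(q,cc,.04,s))
a=rect(p,st,.066,.507,.262); b=rect(p1,s1,.042,.61,.11)
cv2.imwrite("pics/r2.png",np.hstack([a,b]))
E
```

```text
t: 3.9
tool_pos: [0.507, 0.263, 0.1945]
orientation: [1.708, 2.635, 0.003]
force: [-0.2, 0.2, 1.1]
opening: 0.0649
gripper_force: 0.0
3.9 [0.50696777 0.26296281 0.19448996] [[-0.408  0.913  0.002]
 [ 0.913  0.408  0.001]
 [-0.     0.002 -1.   ]]
0.97 [191.94715829  74.5112729 ] [0.39064686 0.33686018 0.04      ]
0.74 [349.96482176  71.63062852] [0.51937807 0.39704615 0.04      ]
0.69 [146.06581986 199.52453811] [0.38928847 0.2102886  0.04      ]
```

View pics/r2.png

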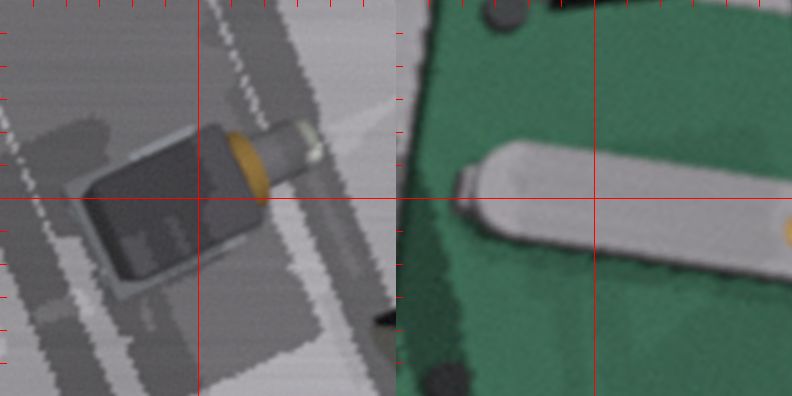

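Left patch: the block top has corners at (85,192), (212,125), (262,222) and (130,280), which puts the carrier near (0.505, 0.270) with yaw about 0.46. Right patch: the rail mouth is near (0.615, 0.146) with yaw about -0.154. I'll take one closer look at the rail before grasping.

```bash
python3 -m handwheel '[[-0.4,-0.136,0.06,0,0,0,0.183],[-0.4,-0.136,0.06,0,0,0,0.183],[-0.4,-0.136,0.06,0,0,0,0.183],[-0.4,-0.136,0.06,0,0,0,0.183],[-0.4,-0.136,0.06,0,0,0,0.183]]' 20
python3 - <<'E'
from rect import *
st=robot.read_state(); p=robot.read_camera("wrist"); save(p,"w3.png"); pickle.dump((p,st),open("w3.pkl","wb"))
print(st["t"],st["tool_pos"],R.from_rotvec(st["orientation"]).as_matrix().round(3))
t=robot.read_camera("top"); s=robot.read_camera("side")
def carr(q,n,stt=None):
    rs=robot.regions_of(q,"carrier")
    b=min(rs,key=lambda r:np.linalg.norm(onz(q,cen(r["mask"]),.035,stt)[:2]-[.507,.265])); return b
bt=carr(t,0); bs=carr(s,0)
print("carrier top/side meet",meet(ray(t,cen(bt["mask"])),ray(s,cen(bs["mask"]))))
# bar/flap from both
print("oil",[r["rect"] for r in robot.regions_of(t,"oilcan")[:1]])
a=rect(p,st,.042,.612,.12); b=rect(t,None,.042,.612,.12)
cv2.imwrite("pics/r3.png",np.hstack([a,b]))
E
```

```text
t: 4.62
tool_pos: [0.6164, 0.1635, 0.1936]
orientation: [2.384, 2.046, 0.002]
force: [-0.2, 0.2, -0.3]
opening: 0.0651
gripper_force: 0.0
4.625 [0.61639075 0.16352482 0.19363064] [[ 0.152  0.988  0.001]
 [ 0.988 -0.152  0.001]
 [ 0.001  0.001 -1.   ]]
carrier top/side meet (array([0.50814135, 0.26225364, 0.02188499]), np.float64(0.0019163883520360362))
oil [[154.7, 215.8, 183.6, 240.8]]
```

View pics/r3.png

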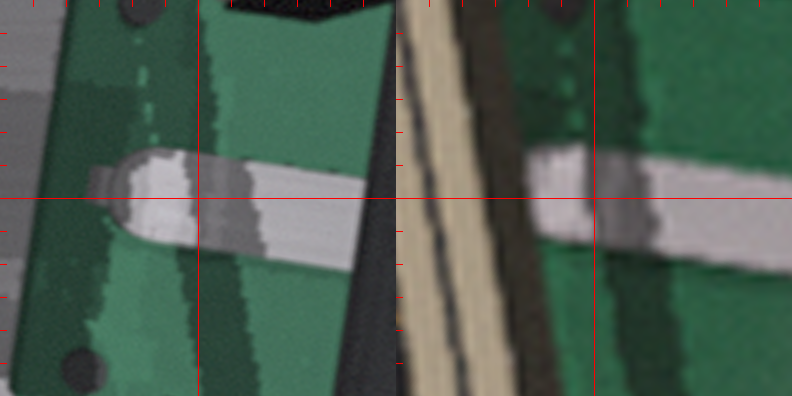

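Both views agree: the rail centre line is at x≈0.6115 at y=0.12 with yaw about -0.157, and the mouth is at (0.6155, 0.146). Next I'll grasp the carrier.

```bash
python3 -m handwheel '[[-0.4,0.087,-0.126,0,0,0,-0.197],[-0.4,0.087,-0.126,0,0,0,-0.197],[-0.4,0.087,-0.126,0,0,0,-0.197],[-0.4,0.087,-0.126,0,0,0,-0.197],[-0.4,0.087,-0.126,0.05,0,0,-0.197],[-0.4,0.087,-0.126,0.1,0,0,-0.197],[-0.4,0.087,-0.126,0.13,0,0,-0.197],[-0.4,0.087,-0.126,0.148,0,0,-0.197],[-0.4,0.087,-0.126,0.148,0,0,-0.197]]' 20
python3 - <<'E'
from rect import *
st=robot.read_state(); p=robot.read_camera("wrist"); save(p,"w4.png")
print(st["tool_pos"])
E
```

```text
t: 6.05
tool_pos: [0.5042, 0.2685, 0.0437]
orientation: [-1.649, -2.672, 0.003]
force: [0.0, 0.9, 0.0]
opening: 0.0654
gripper_force: 0.0
[0.50420772 0.26854305 0.04367147]
```

View pics/w4.png

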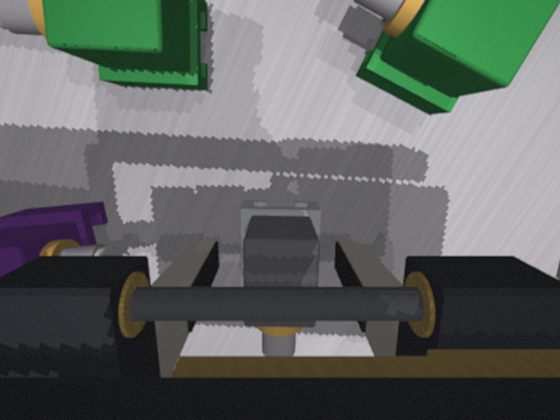

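The block at (281,265) is centred and square between the fingers at columns 215 and 340. I'll close and lift.

```bash
python3 -m handwheel '[[1,0,0,0,0,0,0],[1,0,0,0,0,0,0],[1,0,0,0,0,0,0],[1,0,0,0,0,0,0],[1,0,0,-0.03,0,0,0],[1,0,0,-0.06,0,0,0],[1,0,0,-0.06,0,0,0]]' 35
python3 - <<'E'
from rect import *
st=robot.read_state(); A=R.from_rotvec(st["orientation"]).as_matrix(); print(A.round(3),st["tool_pos"])
p=robot.read_camera("wrist"); save(p,"w5.png")
f=np.array([.156,.988,0]); tgt=np.array([.6155,.146,0])+f*.045; tgt[2]=.110
print("shift",(A.T@(tgt-st["tool_pos"])).round(4))
psi=np.arctan2(A[1,0],A[0,0]); print("psi",np.degrees(psi),"rz",-(np.pi/2-.157-psi)/np.pi)
E
```

```text
t: 6.98
tool_pos: [0.5069, 0.2695, 0.107]
orientation: [1.649, 2.671, 0.006]
force: [1.0, 0.2, -3.6]
opening: 0.0338
gripper_force: 34.9
[[-0.448  0.894  0.004]
 [ 0.894  0.448  0.002]
 [-0.     0.005 -1.   ]] [0.50685743 0.26945342 0.10702858]
shift [-0.1224  0.068  -0.0026]
psi 116.61061153655233 rz 0.19781138288947914
```

View pics/w5.png

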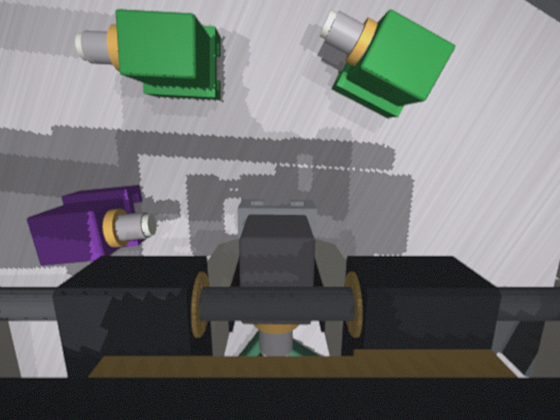

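The grip is sound: opening 33.8 mm and the carrier upright between the fingers. Moving to just in front of the rail mouth.

```bash
python3 -m handwheel '[[1,-0.122,0.068,0,0,0,0.198],[1,-0.122,0.068,0,0,0,0.198],[1,-0.122,0.068,0,0,0,0.198],[1,-0.122,0.068,0,0,0,0.198],[1,-0.122,0.068,0,0,0,0.198],[1,-0.122,0.068,0,0,0,0.198]]' 35
cat > chk.py <<'E'
from rect import *
P=[];
for i in range(4):
    st=robot.read_state(); P.append(st["tool_pos"]); p=robot.read_camera("wrist")
A=R.from_rotvec(st["orientation"]).as_matrix(); print(np.array(P).round(4)); m=np.mean(P,0)
f=np.array([np.sin(.157),np.cos(.157)]); g=np.array([f[1],-f[0]]); d=m[:2]-[.6155,.146]
print("t",st["t"],"mean",m.round(4),"from mouth along +y",(d@f).round(4),"off x",(d@g).round(4),"yaw err deg",np.degrees(np.arctan2(A[1,0],A[0,0])-(np.pi/2-.157)).round(2),"tilt",A[2].round(4),"F",np.round(st["force"],1),st["opening"],st["gripper_force"])
save(p,"chk.png")
E
python3 chk.py; python3 - <<'E'
from rect import *
s=robot.read_camera("side"); c=s["frame"][180:340,200:360,::-1]; cv2.imwrite("pics/s6.png",cv2.resize(c,(600,600),interpolation=cv2.INTER_CUBIC))
E
```

```text
t: 7.78
tool_pos: [0.6196, 0.1901, 0.1031]
orientation: [-2.387, -2.041, 0.003]
force: [0.3, -0.4, -2.0]
opening: 0.0338
gripper_force: 34.9
[[0.6196 0.1901 0.1031]
 [0.6198 0.1903 0.1036]
 [0.62   0.1904 0.104 ]
 [0.6202 0.1904 0.1043]]
t 7.925 mean [0.6199 0.1903 0.1038] from mouth along +y 0.0444 off x -0.0026 yaw err deg 0.04 tilt [-2.e-04 -4.e-04 -1.e+00] F [-0.3  0.1 -3.1] 0.033884821068518256 34.904433488845825
```

View pics/s6.png

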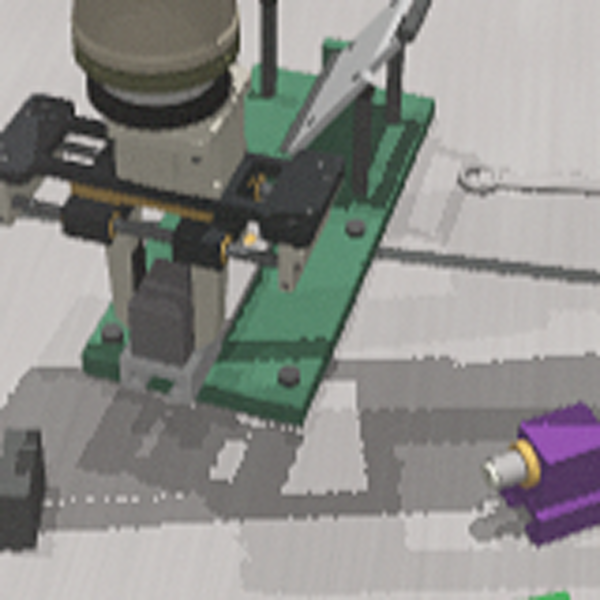

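The carrier hangs in front of the rail, barrel forward and upright over the base plate's +y edge, and the arm settles slowly. I'll lower it to feed height and check again.

```bash
python3 -m handwheel '[[1,0,0.002,0.02,0,0,0],[1,0,0.002,0.0335,0,0,0],[1,0,0.002,0.0335,0,0,0],[1,0,0.002,0.0335,0,0,0],[1,0,0.002,0.0335,0,0,0],[1,0,0.002,0.0335,0,0,0],[1,0,0.002,0.0335,0,0,0]]' 35
python3 chk.py; python3 - <<'E'
from rect import *
s=robot.read_camera("side"); a=s["frame"][230:310,210:290,::-1]
cv2.imwrite("pics/s7.png",cv2.resize(a,(560,560),interpolation=cv2.INTER_CUBIC))
E
```

```text
t: 8.9
tool_pos: [0.6228, 0.1898, 0.0715]
orientation: [2.389, 2.039, 0.001]
force: [0.0, -0.4, -2.5]
opening: 0.0342
gripper_force: 34.9
[[0.6228 0.1898 0.0715]
 [0.6227 0.1898 0.0714]
 [0.6226 0.1898 0.0713]
 [0.6226 0.1898 0.0713]]
t 9.05 mean [0.6227 0.1898 0.0714] from mouth along +y 0.0444 off x 0.0002 yaw err deg -0.03 tilt [ 1.e-04  2.e-04 -1.e+00] F [-0.5 -0.6 -2.2] 0.033862545732792536 34.90467667579651
```

View pics/s7.png

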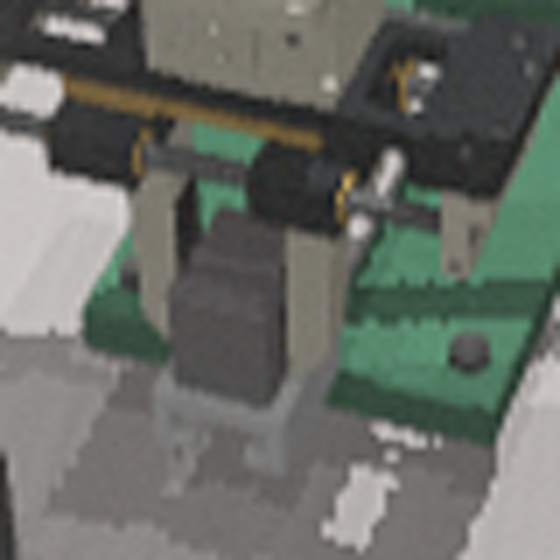

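```bash
python3 -m handwheel '[[1,-0.01,0,0,0,0,0],[1,-0.02,0,0,0,0,0],[1,-0.03,0,0,0,0,0],[1,-0.04,0,0,0,0,0],[1,-0.04,0,0,0,0,0],[1,-0.04,0,0,0,0,0]]' 35
python3 chk.py
```

```text
t: 9.9
tool_pos: [0.6163, 0.1503, 0.0712]
orientation: [-2.39, -2.039, -0.0]
force: [-0.1, 1.2, -2.2]
opening: 0.0336
gripper_force: 34.9
[[0.6163 0.1503 0.0712]
 [0.6163 0.1505 0.0712]
 [0.6163 0.1506 0.0712]
 [0.6163 0.1506 0.0712]]
t 10.05 mean [0.6163 0.1505 0.0712] from mouth along +y 0.0046 off x 0.0001 yaw err deg -0.02 tilt [ 2.e-04  1.e-04 -1.e+00] F [ 0.1  0.5 -2.3] 0.03393773057814888 34.904576539993286
```

The carrier has entered freely with no side force. Feeding on.

```bash
python3 -m handwheel '[[1,-0.015,0,0,0,0,0],[1,-0.03,0,0,0,0,0],[1,-0.045,0,0,0,0,0],[1,-0.06,0,0,0,0,0],[1,-0.075,0,0,0,0,0],[1,-0.085,0,0,0,0,0],[1,-0.092,0,0,0,0,0],[1,-0.096,0,0,0,0,0],[1,-0.096,0,0,0,0,0],[1,-0.096,0,0,0,0,0]]' 35
python3 chk.py
```

```text
t: 11.35
tool_pos: [0.6012, 0.0556, 0.0711]
orientation: [2.389, 2.04, -0.0]
force: [-0.3, -0.4, -1.4]
opening: 0.0341
gripper_force: 34.9
[[0.6012 0.0556 0.0711]
 [0.6012 0.0557 0.0711]
 [0.6012 0.0557 0.0711]
 [0.6012 0.0557 0.0711]]
t 11.5 mean [0.6012 0.0557 0.0711] from mouth along +y -0.0915 off x 0.0 yaw err deg -0.01 tilt [-1.e-04 -1.e-04 -1.e+00] F [ 0.5 -0.9 -1.6] 0.033862840461791055 34.90464270114899
```

Creep on to the end stop, watching the force.

```bash
python3 -m handwheel '[[1,-0.002,0,0,0,0,0],[1,-0.004,0,0,0,0,0],[1,-0.006,0,0,0,0,0],[1,-0.008,0,0,0,0,0],[1,-0.008,0,0,0,0,0],[1,-0.008,0,0,0,0,0]]' 35
python3 chk.py
python3 -m handwheel '[[1,-0.001,0,0,0,0,0],[1,-0.002,0,0,0,0,0],[1,-0.003,0,0,0,0,0],[1,-0.003,0,0,0,0,0]]' 35; python3 chk.py
```

```text
t: 12.3
tool_pos: [0.5998, 0.0476, 0.071]
orientation: [-2.389, -2.04, 0.0]
force: [-1.2, 0.9, -2.7]
opening: 0.0336
gripper_force: 34.9
[[0.5998 0.0476 0.071 ]
 [0.5998 0.0476 0.071 ]
 [0.5998 0.0477 0.071 ]
 [0.5998 0.0476 0.071 ]]
t 12.45 mean [0.5998 0.0476 0.071 ] from mouth along +y -0.0996 off x -0.0001 yaw err deg -0.03 tilt [-0.e+00 -3.e-04 -1.e+00] F [ 0.3  1.3 -2. ] 0.03361892025501845 34.90278482437134
t: 13.0
tool_pos: [0.5996, 0.0471, 0.0713]
orientation: [-2.387, -2.039, -0.005]
force: [0.7, 11.4, -4.1]
opening: 0.0337
gripper_force: 34.9
[[0.5996 0.0471 0.0713]
 [0.5997 0.0471 0.0713]
 [0.5996 0.0471 0.0712]
 [0.5996 0.0471 0.0712]]
t 13.15 mean [0.5996 0.0471 0.0712] from mouth along +y -0.1001 off x -0.0002 yaw err deg 0.02 tilt [ 3.7e-03  1.0e-04 -1.0e+00] F [ 1.3 12.1 -2.1] 0.033874471011027966 34.91233706474304
```

It is against the stop, 12 N along +y. I'll relieve the push, release, and lift clear.

```bash
python3 -m handwheel '[[1,0.002,0,0,0,0,0],[1,0.002,0,0.001,0,0,0],[-0.3,0.002,0,0.001,0,0,0],[-0.3,0.002,0,0.001,0,0,0],[-0.3,0.002,0,0.001,0,0,0],[-0.3,0.002,0,0,0,0,0],[-0.3,0.002,0,-0.06,0,0,0],[-0.3,0.002,0,-0.12,0,0,0],[-0.3,0.002,0,-0.18,0,0,0],[-0.3,0.002,0,-0.22,0,0,0],[-0.3,0.01,0,-0.22,0,0,0],[-0.3,0.01,0,-0.22,0,0,0]]' 35
python3 - <<'E'
from rect import *
st=robot.read_state(); p=robot.read_camera("wrist"); pickle.dump((p,st),open("w8.pkl","wb")); save(p,"w8.png")
A=R.from_rotvec(st["orientation"]).as_matrix(); print(st["tool_pos"],A.round(3))
t=robot.read_camera("top"); s=robot.read_camera("side")
pickle.dump((t,s),open("ts8.pkl","wb"))
for n,q,k in (("top",t,None),("side",s,None),("wrist",p,st)):
    for o in ("carrier","flap_bar"):
        for r in robot.regions_of(q,o)[:4]: print(n,o,round(r["conf"],2),cen(r["mask"]).round(1),r["rect"])
f=np.array([np.sin(.157),np.cos(.157),0]); g=np.array([f[1],-f[0],0]); z=np.array([0,0,1.])
hinge=np.array([.6155,.146,.05])-.245*f
def pts(th): 
    c=hinge-g*.14*np.sin(.6-th)+z*.14*np.cos(.6-th); return np.array([c-f*.055,c,c+f*.055])
print("hinge",hinge,"bar",pts(0).round(4))
ims=[]
for q,k in ((t,None),(s,None)):
    im=q["frame"][:,:,::-1].copy()
    uv=proj(q,np.vstack([pts(0),hinge[None]-f*.065,hinge[None]+f*.065]),k); print(uv.round(1))
    c=uv[1].astype(int); y0,x0=max(c[1]-50,0),max(c[0]-70,0)
    S=5; cr=cv2.resize(im[y0:y0+100,x0:x0+78],None,fx=S,fy=S,interpolation=cv2.INTER_CUBIC)
    for u in uv: cv2.circle(cr,tuple(((u+.5-[x0,y0])*S).astype(int)),3,(0,0,255),1)
    ims.append(cr)
cv2.imwrite("pics/f8.png",np.hstack(ims)); print(ims[0].shape)
E
```

```text
t: 14.7
tool_pos: [0.6008, 0.0549, 0.2903]
orientation: [-2.388, -2.04, 0.001]
force: [0.5, 0.1, 0.2]
opening: 0.0607
gripper_force: 0.0
[0.60080234 0.05490422 0.290349  ] [[ 0.156  0.988 -0.001]
 [ 0.988 -0.156  0.   ]
 [-0.    -0.001 -1.   ]]
top carrier 0.98 [115.7 221. ] [106.1, 212.6, 132.4, 237.0]
top carrier 0.92 [136.7 272. ] [124.7, 256.4, 145.8, 287.0]
top carrier 0.5 [257.6 194.7] [252.2, 186.0, 261.7, 202.3]
top flap_bar 0.9 [307.2 215.6] [278.8, 200.2, 329.7, 238.5]
side carrier 0.79 [273.7 374.6] [257.4, 354.1, 296.4, 397.3]
side carrier 0.71 [343.7 357.1] [326.4, 339.6, 371.0, 378.4]
side carrier 0.7 [266.7 237.8] [253.4, 219.8, 280.1, 255.6]
side flap_bar 0.65 [297.  194.8] [272.8, 164.1, 322.0, 221.8]
wrist carrier 0.95 [277. 199.] [260.5, 169.0, 297.1, 238.2]
wrist carrier 0.8 [83.6 85.9] [44.9, 50.6, 124.1, 120.0]
wrist carrier 0.36 [69.8  1.6] [62.7, 0.8, 78.2, 3.9]
wrist flap_bar 0.74 [250.2 311.2] [193.3, 252.2, 285.9, 359.2]
hinge [ 0.57719283 -0.09598669  0.05      ] bar [[ 0.4905 -0.138   0.1655]
 [ 0.4991 -0.0836  0.1655]
 [ 0.5077 -0.0293  0.1655]]
[[327.5 236.4]
 [304.3 232.1]
 [281.1 227.8]
 [332.4 208.3]
 [282.3 199.1]]
[[319.  167.3]
 [313.9 177.8]
 [308.4 189. ]
 [290.6 195.3]
 [276.4 221.6]]
(500, 390, 3)
```

View pics/f8.png

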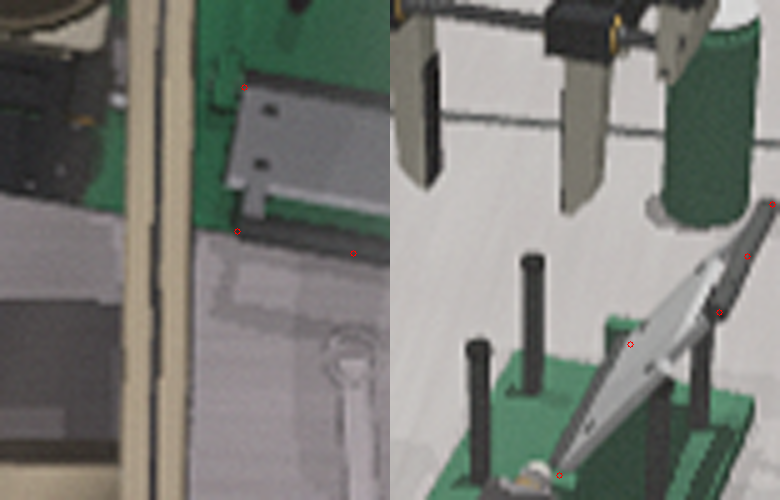

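In both views the predicted bar position (red circles) lies on the real bar, mid at about (0.499, -0.084, 0.166). I'll check numerically that the carrier is seated while going above the bar.

```bash
python3 -m handwheel '[[-0.3,-0.153,-0.0795,0,0,0,0],[-0.3,-0.153,-0.0795,0,0,0,0],[-0.3,-0.153,-0.0795,0,0,0,0],[-0.3,-0.153,-0.0795,0.05,0,0,0],[-0.3,-0.153,-0.0795,0.05,0,0,0],[-0.3,-0.153,-0.0795,0.05,0,0,0],[-0.3,-0.153,-0.0795,0.05,0,0,0]]' 30
python3 - <<'E'
from rect import *
p,st8=pickle.load(open("w8.pkl","rb"))
f=np.array([np.sin(.157),np.cos(.157),0]); g=np.array([f[1],-f[0],0]); z=np.array([0,0,1.])
def box(o,x,y,z0,z1): return [o+g*a+f*b+z*c for a in(-x,x) for b in y for c in(z0,z1)]
t,s=pickle.load(open("ts8.pkl","rb"))
for dy in (-.005,0,.005,.01):
    o=np.array([.5999,.0472,.025])+f*dy
    X=np.array(box(o,.0225,(-.025,.025),0,.024)+box(o,.017,(-.022,.022),.024,.066)+box(o,.009,(-.05,-.022),.04,.058))
    for n,q,k in (("wrist",p,st8),("side",s,None)):
        u=proj(q,X,k); print(dy,n,u.min(0).round(1),u.max(0).round(1))
st=robot.read_state(); A=R.from_rotvec(st["orientation"]).as_matrix(); print(st["tool_pos"],(A.T@(np.array([.4985,-.0836,.1605])-st["tool_pos"])).round(4),A.round(3)[:,0])
E
```

```text
t: 16.02
tool_pos: [0.4998, -0.0839, 0.2433]
orientation: [2.387, 2.039, 0.003]
force: [0.5, -0.5, -0.4]
opening: 0.0606
gripper_force: 0.0
-0.005 wrist [258.5 172.5] [294.6 241.2]
-0.005 side [255.3 216.5] [278.6 254.6]
0 wrist [258.4 168.7] [294.6 237.2]
0 side [254.6 217.6] [278.  255.9]
0.005 wrist [258.3 164.9] [294.7 233.2]
0.005 side [253.9 218.8] [277.4 257.2]
0.01 wrist [258.3 161.1] [294.7 229.2]
0.01 side [253.1 219.9] [276.8 258.5]
[ 0.49977257 -0.08391678  0.24329559] [ 0.0001 -0.0015  0.0828] [ 0.156  0.988 -0.   ]
```

The silhouette matches the seated pose to within 1 mm. Descending on the bar and closing.

```bash
python3 -m handwheel '[[-0.3,0,-0.001,0.04,0,0,0],[-0.3,0,-0.001,0.07,0,0,0],[-0.3,0,-0.001,0.082,0,0,0],[-0.3,0,-0.001,0.082,0,0,0],[-0.3,0,-0.001,0.082,0,0,0]]' 30
python3 -m handwheel '[[1,0,0,0,0,0,0],[1,0,0,0,0,0,0],[1,0,0,0,0,0,0],[1,0,0,0,0,0,0],[1,0,0,0,0,0,0],[1,0,0,0,0,0,0]]' 30
```

```text
t: 16.65
tool_pos: [0.4986, -0.0842, 0.161]
orientation: [2.388, 2.039, 0.002]
force: [0.1, -0.1, 0.9]
opening: 0.0603
gripper_force: 0.0
t: 17.4
tool_pos: [0.4994, -0.0843, 0.1592]
orientation: [2.387, 2.037, 0.005]
force: [12.6, -1.8, -8.6]
opening: 0.011
gripper_force: 30.0
```

The bar is held, with the opening at 11 mm. Now I'll swing it along the arc, half way first.

```bash
python3 -m handwheel '[[1,0,0.006,-0.004,0,0,0],[1,0,0.012,-0.0074,0,0,0],[1,0,0.018,-0.0105,0,0,0],[1,0,0.0245,-0.0134,0,0,0],[1,0,0.031,-0.016,0,0,0],[1,0,0.0376,-0.0182,0,0,0],[1,0,0.0376,-0.0182,0,0,0],[1,0,0.0376,-0.0182,0,0,0]]' 30
python3 - <<'E'
from h import *
P=[]
for i in range(3):
    st=robot.read_state();P.append(np.r_[st["tool_pos"],st["force"]]); robot.read_camera("side")
f=np.array([np.sin(.157),np.cos(.157)]);g=np.array([f[1],-f[0]]); m=np.mean(P,0)
print(m.round(4),"x from hinge",(m[:2]-[.5772,-.096])@g,"z",m[2]-.045,st["opening"],st["gripper_force"])
E
```

```text
t: 18.4
tool_pos: [0.5352, -0.0899, 0.1784]
orientation: [2.388, 2.039, 0.001]
force: [-3.4, 1.5, 5.2]
opening: 0.0112
gripper_force: 30.0
[ 0.5351 -0.0899  0.1784 -3.43    1.6534  5.6887] x from hinge -0.04252828025483887 z 0.13335556144807786 0.011016154222817954 29.99351441860199
```

The radius checks out at 0.140 m with low forces. Going on to upright.

```bash
python3 -m handwheel '[[1,0,0.007,-0.002,0,0,0],[1,0,0.014,-0.0037,0,0,0],[1,0,0.021,-0.005,0,0,0],[1,0,0.028,-0.006,0,0,0],[1,0,0.034,-0.0065,0,0,0],[1,0,0.039,-0.0068,0,0,0],[1,0,0.042,-0.0068,0,0,0],[1,0,0.042,-0.0068,0,0,0],[1,0,0.042,-0.0068,0,0,0],[1,0,0.042,-0.0068,0,0,0],[1,0,0.042,-0.0068,0,0,0]]' 30
python3 - <<'E'
from h import *
P=[]
for i in range(3):
    st=robot.read_state();P.append(np.r_[st["tool_pos"],st["force"]]); s=robot.read_camera("side")
f=np.array([np.sin(.157),np.cos(.157),0]);g=np.array([f[1],-f[0],0]); m=np.mean(P,0)
print(np.array(P)[:,:3].round(4),m[3:].round(1),"x from hinge",(m[:3]-[.5772,-.096,0])@g,"z",m[2]-.045,st["opening"],st["gripper_force"])
t=robot.read_camera("top"); save(s,"s9.png"); save(t,"t9.png")
h=np.array([.5772,-.096,.05])
for n,q in (("side",s),("top",t)):
    print(n,[(round(r["conf"],2),r["rect"]) for r in robot.regions_of(q,"flap")[:2]],[(round(r["conf"],2),cen(r["mask"]).round(),r["rect"]) for r in robot.regions_of(q,"carrier")])
for th in (-.1,0,.1):
    X=np.array([h+f*y+r*(g*np.sin(th)+np.array([0,0,np.cos(th)])) for y in(-.065,.065) for r in (0,.1)])
    print(th,proj(s,X).round(1).tolist())
E
```

```text
t: 19.92
tool_pos: [0.5759, -0.0965, 0.184]
orientation: [-2.389, -2.039, 0.0]
force: [-1.9, -0.4, -0.8]
opening: 0.0111
gripper_force: 30.0
[[ 0.5759 -0.0965  0.184 ]
 [ 0.5759 -0.0966  0.1839]
 [ 0.5759 -0.0965  0.1839]] [-1.9 -0.1 -0.9] x from hinge -0.0011928619165407653 z 0.13894870112183522 0.011119567354231783 30.010089576244354
side [(0.64, [276.5, 162.7, 289.3, 221.8]), (0.47, [299.2, 138.4, 316.3, 171.6])] [(0.9, array([274., 375.]), [258.5, 354.5, 298.9, 395.2]), (0.77, array([348., 306.]), [329.5, 290.0, 361.7, 323.2]), (0.68, array([344., 357.]), [327.2, 338.0, 369.8, 379.1]), (0.66, array([266., 238.]), [254.7, 221.4, 277.9, 256.4])]
top [(0.63, [291.6, 195.7, 334.6, 208.7])] [(0.98, array([115., 221.]), [105.6, 206.4, 130.5, 238.4]), (0.95, array([136., 272.]), [125.4, 257.8, 150.5, 289.5]), (0.72, array([254., 194.]), [240.5, 185.6, 273.2, 205.1]), (0.65, array([187., 273.]), [177.4, 259.9, 200.4, 284.7]), (0.43, array([254., 197.]), [201.7, 158.2, 339.6, 237.1])]
-0.1 [[290.6, 195.3], [295.1, 166.3], [276.4, 221.6], [280.5, 191.4]]
0 [[290.6, 195.3], [291.6, 165.5], [276.4, 221.6], [276.8, 190.5]]
0.1 [[290.6, 195.3], [288.1, 165.1], [276.4, 221.6], [273.0, 189.9]]
```

The guard is upright to within about 0.01 rad and still, and the carrier has not moved. Handing in.

```bash
python3 -c "
from plant import robot
print(robot.close_job())"
```

```text
the job is handed in; nothing more can be done
None
```

The job is handed in; the hand-in gave no verdict. By my measurements the carrier is at its seat within 1 mm and let go (pushed to the end stop; the detent ball couldn't be seen directly), and the guard is held still within about 0.01 rad of upright at 30 N.

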